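# Slide the guard over the keys and put the black torch in the freed bay

### The job

The valet case on the console has two bays and one clear guard panel that slides along its top. Slide the guard fully home, off the empty bay and over the bay with the keys, and lay the black torch flat in the bay that this opens. Leave the yellow torch where it lies.

Things in the scene. Friction and masses are not known exactly. Their poses are not given: they have to be found in the camera images.
- guard_grip (a point): Point on the guard's grip, an aluminium fin mid-panel, 14 mm thick (y) x 50 mm (x) x 38 mm high; the point is 14 mm below its top, 24 mm above the panel. Axes as bay. Clear panel 164 (y) x 140 (x) x 4 mm on top of the case; slides along y only, 1.5 N friction, stays where left. Starts 0 to 20 mm to +y of bay; fully home over the keys it is stopped at 162 mm to +y of bay.
- bay (a point): Floor centre of the empty bay in the fixed dark wooden valet case (142 mm in x, 330 mm in y, 54 mm high, floor and walls 6 mm, so 6 mm above the console). z up; +y along the case towards the bay holding three keys on a ring, centred 162 mm away. This bay is 130 mm wide (x), 156 mm long (y), 48 mm deep, open on top once the guard has gone.
- black_torch_mid (a point): Centre of the black plastic torch lying on the console, 20 mm above it. x along the torch to the lens. 110 mm long, about 120 g; square head and tail cap, each 40 x 40 mm, so it does not roll; between them, from 43 mm behind to 27 mm ahead of this point, a round barrel 34 mm across, to grip.
- yellow_torch_mid (a point): Centre of the yellow plastic torch, of the same shape and size as the black one, lying on the console. To be left where it is.
Mind the look-alikes: they are no part of the job. What is meant by the part that bears black_torch_mid is not green or orange, and is the smaller of those in its own colour.

How it is judged:
By the outcome, as a careful person would: the job done as asked, in the order asked, and still so for the second after the job is handed in, with the robot touching nothing.
It also fails if it takes over 45 s, if anything falls off the work surface, if the arm or the gripper's body presses on something with over 40 N, if the wrist force passes 120 N, or if a joint passes its speed limit or range.

### The arm

A 7-joint arm with a two-finger parallel gripper is mounted at the origin on the work surface. World frame = base frame: x ahead of the robot, y to its left, z up, the work surface at z = 0. Lengths are in m, angles in rad, forces in N, time in s.
With the tool pointing down it reaches from about 0.4 to 0.85 m from the base axis. Payload 10.4 kg.
Tool frame: the origin (TCP) lies on the centre line of the jaws, within the pads' length; the fingertips stand 14 mm ahead of it and the grasp point (between the pads) lies 5 mm behind it (manip.tip_reach is the distance from the TCP to the fingertips, in m); z points along the fingers, y is the line along which they close (so a half turn about z gives the same grasp; the last joint's range is limited). The gripper opens to 85 mm and grips with 20 to 120 N. Pads are 22 mm wide; open, the fingers measure 114 mm over their backs; the gripper's body (76 mm by 85 mm) begins 54 mm behind the grasp point. The pads swing forward as they close: fully open they stand 13 mm farther back than shut.
Start: joints at [-1.37, 0.332, -0.065, 1.46, 0.022, 1.35, -0.088], TCP at [0.139, 0.609, 0.245] pointing down, gripper open.
Joint ranges: [-2.6, 2.6], [-0.5, 2.12], [-1.47, 1.34], [0.16, 2.42], [-1.27, 4.41], [0.06, 2.06], [-2.6, 2.6]. Speed limits (rad/s): [2.22, 2.22, 2.79, 2.79, 3.14, 3.14, 3.14].

### API

Orientations are given as a unit quaternion [x, y, z, w].
In Python, from workcell import manip gives the robot as it stands.
- The arm moves only by the shell command python3 -m pendant 'ROWS' [FORCE]. ROWS is JSON, a list of rows, each a list of 7 numbers: the shift along the tool's x, y, z in units of 50 mm (1.0 is 50 mm), then the turn, a rotation vector about the tool's x, y, z in units of 8 degrees (1.0 is 8 degrees), then the opening, from -1 (shut) to 1 (fully open), so that 0 is half open. In form: [[dx, dy, dz, ax, ay, az, jaw], ...]. A call has exactly 10 rows; each row is the pose to reach, as a shift and turn from the pose commanded when the call began, along the tool's axes at that moment; what a row does not reach only later rows make up. A row lasts 1/8 s, in which the tool goes at most 62.5 mm and 10.7 degrees, less where a joint would pass 70% of its speed; a pose out of reach is approached as far as the arm can. A call with a gripper value outside its range is refused whole. The fingers move at their own pace and stop on an object; FORCE is the grip in N (left out, the last holds). Time passes only in rows, so rows that repeat a pose let the fingers close, or fill a call up. It gives the time, the measured TCP pose, the force, the opening and the grip force at its end, in the units of the state.
- manip.get_obs(): the state, without advancing time (a new reading comes with each control period).
- manip.camera(name): name is "scene" or "top" or "wrist"; returns (picture, depth): 480x640x3 uint8, red, green, blue; 480x640 float32, m along the optical axis (not along the pixel's ray), 0 where there is no reading.
- manip.get_calibration(name): a dict with "fx", "fy", "cx", "cy" (pixels), "xyz" and "orientation" of the camera in the world. Camera axes: x right, y up, looking along -z (the intrinsics and any distortion apply to the point x, -y, -z); pixel columns grow to the right and rows downward; lengths in m; the calibration is good to about 2 mm. A picture is of the moment at which its call begins: read the wrist's pose just before it. get_calibration takes no time and is no camera call; for the wrist camera it gives the pose at the moment of the call.
- manip.hand_in(): hands the job in; it is judged then, once.
Trained networks look in the newest picture that a camera, given by its name, has taken for a name from the list of things; names that differ only in an ending like _2 or _b are one class to them, and where a whole thing is asked for, a point or a joint stands for the part that bears it (a point fixed in the world has none). Each returns a list of dicts, best first, with "p" (0 to 1); they miss things now and then, are a little off and sometimes report something else, mostly with a low value. They report only what shows in the picture. A call takes as long as a camera call. They do not tell look-alikes from the thing itself.
- manip.find_in(thing, camera): "box" ([left, top, right, bottom] in pixels, round what is visible of it).
- manip.trace(thing, camera): "pixels" (480x640 bool, what is visible of it) and "box" ([left, top, right, bottom] in pixels, round what is visible of it).
- manip.tip_of(thing, camera): "pixel" ([column, row] in pixels: a listed point, or the origin of a listed thing).
The state is a dict: "clock": time; "joint_pos": joint angles; "joint_velocities": joint speeds; "tau": joint torques, N m; "position": TCP position; "ee_rot": TCP orientation; "ft_force": force on the tool from outside, world axes, zero at the start; "torque": the same for the moment, N m; "grip_width": opening from 0.0 (shut) to 1.0 (fully open); "grasp_force": force on a finger pad.
Only numpy, scipy, OpenCV 4.12 (cv2) and the standard library are available. Lean on these libraries where they do the work, as an engineer would, in place of code of your own. Each camera call takes 0.05 s, during which the arm holds its last target. There are 200 camera calls.

## Working session

There is one attempt and no reset: what is moved stays moved. The work goes in short steps, Python scripts to look and compute and a shell command to move; the robot and the scene stay as the last step left them, time stands still between calls to the robot, and variables do not carry over. Pictures are saved under pics/ and viewed, at most 10 in all, crops included, and the job is handed in when it is done.

```bash
mkdir -p pics; ls
cat > h.py <<'E'
import numpy as np,cv2
from workcell import manip
from scipy.spatial.transform import Rotation as R
def cap(n,f=None):
    c=manip.get_calibration(n); p,d=manip.camera(n)
    if f: cv2.imwrite('pics/'+f,p[:,:,::-1])
    return c,p,d
def w(c,u,v,z):  # depth z -> world
    q=np.stack([(u-c['cx'])/c['fx']*z,-(v-c['cy'])/c['fy']*z,-z+0*u],-1)
    return R.from_quat(c['orientation']).apply(q.reshape(-1,3))+c['xyz']
E
python3 - <<'E'
from h import *
for n in('scene','top'):
    c,p,d=cap(n,n+'.png'); print(n,c)
    for t in('guard_grip','bay','black_torch_mid','yellow_torch_mid'):
        for r in manip.tip_of(t,n)[:4]:
            u,v=np.array(r['pixel']); z=d[int(v),int(u)]
            print(t,round(r['p'],2),u,v,w(c,np.array([u]),np.array([v]),z).round(3))
o=manip.get_obs();print(o['clock'],o['position'],o['ee_rot'])
E
```

```text
pics
scene {'fx': 590.0651370666988, 'fy': 590.0651370666988, 'cx': 327.518162170567, 'cy': 235.90339316168564, 'xyz': array([0.76731758, 0.36633958, 0.76208365]), 'orientation': array([0.08610443, 0.33595171, 0.90384829, 0.25056086])}
guard_grip 0.7 348.9 404.6 [[0.594 0.109 0.086]]
black_torch_mid 0.96 361.3 158.5 [[ 0.313 -0.297  0.04 ]]
black_torch_mid 0.94 174.5 211.2 [[ 0.651 -0.352  0.038]]
black_torch_mid 0.76 382.3 242.2 [[ 0.395 -0.108  0.047]]
black_torch_mid 0.63 304.7 209.0 [[ 0.457 -0.251  0.028]]
yellow_torch_mid 0.58 218.7 257.2 [[ 0.626 -0.228  0.031]]
top {'fx': 531.5620572719578, 'fy': 531.5620572719578, 'cx': 321.02055892622826, 'cy': 235.44186283153755, 'xyz': array([ 0.25846436, -0.13503773,  0.99766898]), 'orientation': array([ 0.08015436, -0.07452843, -0.67270508,  0.73177091])}
guard_grip 0.73 206.0 153.6 [[0.591 0.099 0.098]]
black_torch_mid 0.9 423.0 339.1 [[ 0.299 -0.314  0.039]]
black_torch_mid 0.86 397.4 255.4 [[ 0.447 -0.262  0.034]]
black_torch_mid 0.68 456.7 160.1 [[ 0.636 -0.361  0.05 ]]
black_torch_mid 0.66 318.2 285.0 [[ 0.378 -0.121  0.048]]
yellow_torch_mid 0.86 387.6 166.7 [[ 0.618 -0.234  0.033]]
0.5 [0.13866535 0.6094277  0.24531267] [ 1.11647501e-01  9.93747873e-01  1.06359253e-05 -2.04022593e-05]
```

View pics/top.png

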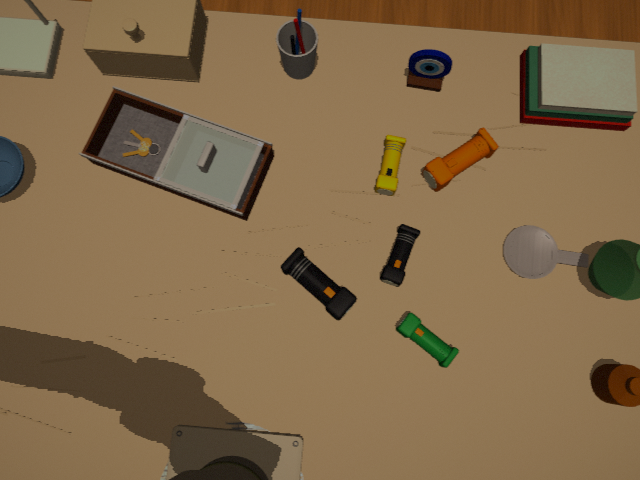

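View pics/scene.png

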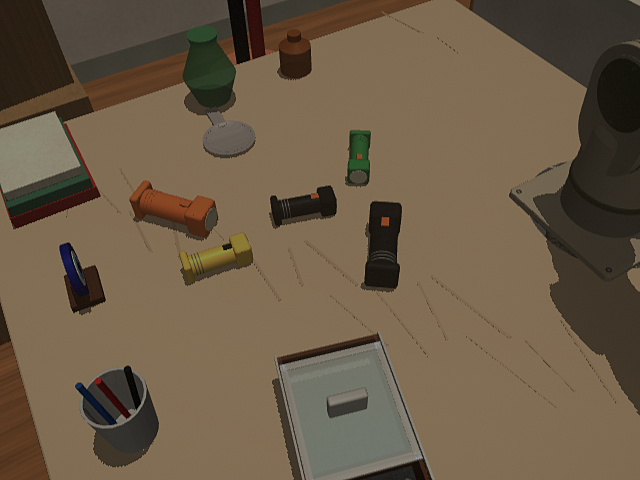

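The candidates in the top picture are large black (318,285), small black (400,255), green (427,340), orange (460,160) and yellow (390,165). The small black one at (400,255) fits, because it is black and the smaller of the two blacks. I'll confirm it in a crop while measuring.

```bash
cat > m.py <<'E'
from h import *
c,p,d=cap('top')
V,U=np.mgrid[0:480,0:640]; P=w(c,U.ravel().astype(float),V.ravel().astype(float),d.ravel()).reshape(480,640,3)
cv2.imwrite('pics/crop.png',cv2.resize(p[210:340,260:440,::-1],None,fx=4,fy=4,interpolation=cv2.INTER_CUBIC))
def rect(m,n):
    q=P[m][:,:2]; r=cv2.minAreaRect((q*1000).astype(np.float32)); print(n,len(q),np.round(r[0]),np.round(r[1]),round(r[2],1),'z',np.percentile(P[m][:,2],[5,50,95]).round(3)); return r
for t in manip.trace('black_torch_mid','top')[:5]:
    m=cv2.erode(t['pixels'].astype(np.uint8),np.ones((2,2)))>0
    rect(m&(P[...,2]>.012)&(d>0),('torch',round(t['p'],2),t['box']))
m=(P[...,2]>.04)&(P[...,2]<.12)&(d>0); m[:85]=0;m[220:]=0;m[:,:75]=0;m[:,285:]=0
n,l,s,_=cv2.connectedComponentsWithStats(m.astype(np.uint8))
for i in range(1,n):
    if s[i,4]>100: rect(l==i,'case')
f=m&(P[...,2]>.075); rect(f,'fin')
for (u,v) in [(110,95),(180,117),(270,150),(245,212),(88,155),(160,185),(230,180),(206,153),(250,165),(130,120),(395,275),(405,235)]: print((u,v),P[v,u].round(3))
E
python3 m.py
```

```text
('torch', 0.97, [395.7, 311.1, 459.8, 367.2]) 1239 [ 300. -323.] [109.  40.] 54.9 z [0.027 0.037 0.042]
('torch', 0.9, [378.9, 221.2, 421.4, 287.5]) 1142 [ 449. -268.] [ 39. 109.] 73.2 z [0.027 0.037 0.042]
('torch', 0.69, [419.6, 129.4, 499.0, 192.3]) 1761 [ 643. -371.] [ 47. 140.] 38.7 z [0.028 0.047 0.054]
case 8695 [611. 167.] [334. 150.] 74.0 z [0.05  0.059 0.064]
fin 306 [592. 101.] [15. 51.] 73.5 z [0.077 0.095 0.099]
(110, 95) [0.736 0.336 0.001]
(180, 117) [0.68  0.172 0.047]
(270, 150) [ 0.625 -0.009  0.053]
(245, 212) [0.503 0.026 0.045]
(88, 155) [0.586 0.332 0.053]
(160, 185) [0.541 0.19  0.047]
(230, 180) [0.56  0.059 0.053]
(206, 153) [0.593 0.1   0.097]
(250, 165) [0.591 0.025 0.057]
(130, 120) [0.684 0.285 0.004]
(395, 275) [ 0.409 -0.258  0.044]
(405, 235) [ 0.485 -0.273  0.039]
```

View pics/crop.png

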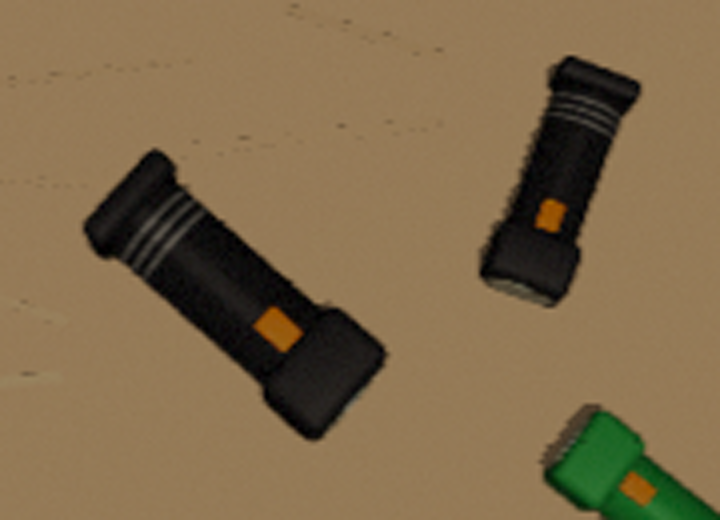

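The crop shows the small black torch at top (400,255), with its head towards the bottom at top (393,278). I'm moving over the guard grip now.

```bash
python3 -m pendant '[[-0.9,-0.6,0,0,0,0.1,1],[-2.1,-1.4,0.1,0,0,0.2,1],[-3.3,-2.3,0.2,0,0,0.3,1],[-4.5,-3.2,0.4,0,0,0.4,1],[-5.7,-4.1,0.6,0,0,0.4,1],[-6.9,-5.0,0.8,0,0,0.4,1],[-8.1,-5.8,0.9,0,0,0.4,1],[-9.3,-6.6,1.0,0,0,0.4,1],[-10.3,-7.3,1.1,0,0,0.4,1],[-11.1,-7.9,1.2,0,0,0.4,1]]' 20
cat > wv.py <<'E'
from h import *
import sys
o=manip.get_obs();print('clk',o['clock'],o['position'].round(4),o['ee_rot'].round(4))
c,p,d=cap('wrist',sys.argv[1])
V,U=np.mgrid[0:480,0:640]; P=w(c,U.ravel().astype(float),V.ravel().astype(float),d.ravel()).reshape(480,640,3)
T=R.from_quat(o['ee_rot'])
def rect(m,n):
    q=P[m][:,:2]; r=cv2.minAreaRect((q*1000).astype(np.float32)); print(n,len(q),np.round(r[0],1),np.round(r[1],1),round(r[2],1),'z',np.percentile(P[m][:,2],[5,50,95]).round(3))
def delta(x): print('tool units to',x,((T.inv().apply(np.array(x)-o['position']))/.05).round(3))
E
cat > a.py <<'E'
exec(open('wv.py').read())
m=(P[...,2]>.082)&(P[...,2]<.11)&(d>0)
n,l,s,_=cv2.connectedComponentsWithStats(m.astype(np.uint8))
for i in range(1,n):
    if s[i,4]>300: rect(l==i,('fin',s[i,:4]))
for r in manip.tip_of('guard_grip','wrist')[:2]: print(r)
for r in manip.tip_of('bay','wrist')[:2]: print(r)
E
python3 a.py w1.png
```

```text
clock: 1.85
position: [0.5486, 0.1501, 0.1916]
ee_rot: [0.139, 0.99, 0.0, 0.0]
ft_force: [0.5, 1.7, -0.0]
grip_width: 1.0
grasp_force: 0.0
clk 1.85 [0.5486 0.1501 0.1916] [1.391e-01 9.903e-01 4.000e-04 4.000e-04]
('fin', array([252, 276,  26,  80], dtype=int32)) 1882 [592.3 102.8] [14.3 49.4] 73.9 z [0.086 0.096 0.097]
{'pixel': [261.9, 311.8], 'p': 0.94}
```

```bash
python3 -m pendant '[[-0.5,-0.3,0,0,0,0,1],[-1.1,-0.67,0.2,0,0,0,1],[-1.1,-0.67,0.5,0,0,0,0.6],[-1.1,-0.67,0.8,0,0,0,0.4],[-1.1,-0.67,0.8,0,0,0,0.2],[-1.1,-0.67,0.8,0,0,0,0],[-1.1,-0.67,0.8,0,0,0,0],[-1.1,-0.67,0.8,0,0,0,0],[-1.1,-0.67,0.8,0,0,0,0],[-1.1,-0.67,0.8,0,0,0,0]]'
(cat a.py; echo "delta([.5923,.1025,.08])") > b.py; python3 b.py w2.png
```

```text
clock: 3.25
position: [0.591, 0.1042, 0.1514]
ee_rot: [0.139, 0.99, 0.0, 0.0]
ft_force: [0.2, -0.7, 0.3]
grip_width: 0.501
grasp_force: 0.0
clk 3.25 [0.591  0.1042 0.1514] [1.394e-01 9.902e-01 1.000e-04 0.000e+00]
('fin', array([302, 208,  29, 102], dtype=int32)) 2831 [592.5 102.7] [14.  49.6] 74.2 z [0.092 0.096 0.097]
{'pixel': [316.9, 255.1], 'p': 0.62}
tool units to [0.5923, 0.1025, 0.08] [-0.035 -0.025  1.428]
```

View pics/w2.png

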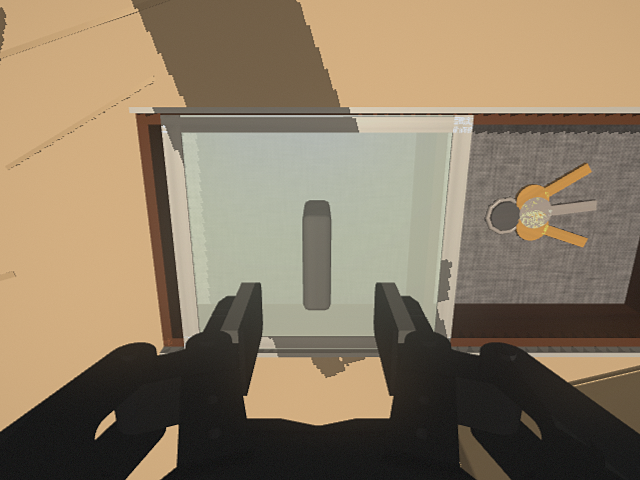

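The jaws straddle the fin at (316,255), the guard covers the left bay, and the keys are at (540,210). I'll descend and grip.

```bash
python3 -m pendant '[[-0.03,-0.03,0.5,0,0,0,0],[-0.03,-0.03,1.0,0,0,0,0],[-0.03,-0.03,1.4,0,0,0,0],[-0.03,-0.03,1.4,0,0,0,-0.3],[-0.03,-0.03,1.4,0,0,0,-1],[-0.03,-0.03,1.4,0,0,0,-1],[-0.03,-0.03,1.4,0,0,0,-1],[-0.03,-0.03,1.4,0,0,0,-1],[-0.03,-0.03,1.4,0,0,0,-1],[-0.03,-0.03,1.4,0,0,0,-1]]' 25
```

```text
clock: 4.65
position: [0.5925, 0.1024, 0.0822]
ee_rot: [0.139, 0.99, 0.0, 0.001]
ft_force: [-1.2, -0.2, 5.5]
grip_width: 0.155
grasp_force: 29.9
```

```bash
python3 -m pendant '[[0,0.3,0,0,0,0,-1],[0,0.8,0,0,0,0,-1],[0,1.3,0,0,0,0,-1],[0,1.8,0,0,0,0,-1],[0,2.3,0,0,0,0,-1],[0,2.6,0,0,0,0,-1],[0,2.8,0,0,0,0,-1],[0,2.9,0,0,0,0,-1],[0,2.9,0,0,0,0,-1],[0,2.9,0,0,0,0,-1]]'
```

```text
clock: 5.9
position: [0.6326, 0.2423, 0.0822]
ee_rot: [0.139, 0.99, 0.001, 0.001]
ft_force: [1.3, 1.9, 4.7]
grip_width: 0.156
grasp_force: 29.9
```

```bash
python3 -m pendant '[[0,0.04,0,0,0,0,-1],[0,0.06,0,0,0,0,-1],[0,0.08,0,0,0,0,-1],[0,0.10,0,0,0,0,-1],[0,0.12,0,0,0,0,-1],[0,0.14,0,0,0,0,-1],[0,0.16,0,0,0,0,-1],[0,0.16,0,0,0,0,-1],[0,0.16,0,0,0,0,-1],[0,0.16,0,0,0,0,-1]]'
```

```text
clock: 7.15
position: [0.6338, 0.2464, 0.0822]
ee_rot: [0.14, 0.99, -0.002, -0.001]
ft_force: [-9.7, -9.6, 13.4]
grip_width: 0.158
grasp_force: 31.1
```

It's against the stop, since force built up and the motion halted. I'll release, lift and check.

```bash
python3 -m pendant '[[0,-0.05,0,0,0,0,-0.4],[0,-0.05,0,0,0,0,0],[0,-0.05,0,0,0,0,0],[0,-0.05,0,0,0,0,0],[0,-0.05,-0.6,0,0,0,0],[0,-0.05,-1.5,0,0,0,0],[0,-0.6,-2.4,0,0,0,0],[0,-1.5,-2.4,0,0,0,0.4],[0,-2.2,-2.4,0,0,0,0.4],[0,-2.2,-2.4,0,0,0,0.4]]'
python3 - <<'E'
import sys; sys.argv=['','w3.png']
exec(open('wv.py').read())
m=(P[...,2]>.082)&(P[...,2]<.11)&(d>0)
n,l,s,_=cv2.connectedComponentsWithStats(m.astype(np.uint8))
for i in range(1,n):
    if s[i,4]>300: rect(l==i,('fin',s[i,:4]))
# bay floor
m=(P[...,2]>-.002)&(P[...,2]<.014)&(d>0)
a=np.radians(74); e=P[...,:2]-[.589,.089]; x=e@[np.sin(a),-np.cos(a)]; y=e@[np.cos(a),np.sin(a)]
m&=(abs(x)<.09)&(abs(y)<.1)&(P[...,2]>.003)
n,l,s,_=cv2.connectedComponentsWithStats(cv2.morphologyEx(m.astype(np.uint8),cv2.MORPH_OPEN,np.ones((7,7))))
for i in range(1,n):
    if s[i,4]>2000: rect(l==i,('floor',s[i,:4]))
for r in manip.tip_of('bay','wrist')[:2]:
    u,v=map(int,r['pixel']); print(r,P[v,u])
E
```

```text
clock: 8.4
position: [0.6038, 0.1402, 0.202]
ee_rot: [0.142, 0.99, -0.0, 0.0]
ft_force: [0.1, 0.0, 0.9]
grip_width: 0.7
grasp_force: 0.0
clk 8.4 [0.6038 0.1402 0.202 ] [ 1.416e-01  9.899e-01 -1.000e-04  4.000e-04]
('fin', array([477, 185,  39,  82], dtype=int32)) 2406 [633.4 245.6] [14.6 49.3] 74.6 z [0.084 0.095 0.097]
('fin', array([605, 383,  35,  36], dtype=int32)) 652 [781.9 314.4] [19.2 18.8] 49.0 z [0.083 0.09  0.099]
('fin', array([473, 430,  62,  50], dtype=int32)) 2019 [802.7 221.7] [46.  40.8] 73.5 z [0.097 0.099 0.1  ]
('floor', array([146, 118, 206, 160], dtype=int32)) 30925 [590.5  89.4] [157.1 129.8] 73.8 z [0.005 0.007 0.008]
{'pixel': [258.1, 195.5], 'p': 0.7} [0.5872174  0.09423791 0.0056652 ]
```

View pics/w3.png

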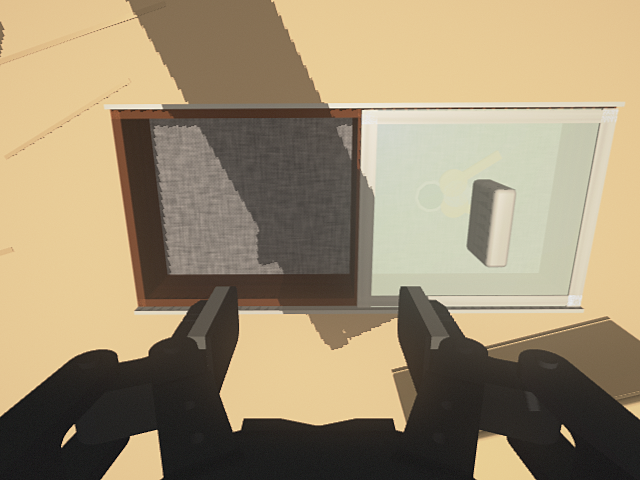

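The guard is home: fin to bay is 162 mm, the left bay at (255,195) is open, and the keys show under the panel at (450,190). Now to the torch.

```bash
python3 -m pendant '[[0,-0.8,0,0,0,0,0.6],[0,-1.8,0,0,0,0,0.6],[0.1,-2.9,0,0,0,0,0.6],[0.2,-4.0,0.1,0,0,0,0.6],[0.3,-5.1,0.2,0,0,0,0.6],[0.4,-6.2,0.3,0,0,0,0.6],[0.5,-7.2,0.4,0,0,0,0.6],[0.5,-8.0,0.5,0,0,0,0.6],[0.5,-8.5,0.6,0,0,0,0.6],[0.5,-8.7,0.6,0,0,0,0.6]]'
python3 -m pendant '[[0,0,0,0,0,0,0.6],[0,0,0,0,0,0,0.6],[0,0,0,0,0,0,0.6],[0,0,0,0,0,0,0.6],[0,0,0,0,0,0,0.6],[0,0,0,0,0,0,0.6],[0,0,0,0,0,0,0.6],[0,0,0,0,0,0,0.6],[0,0,0,0,0,0,0.6],[0,0,0,0,0,0,0.6]]'
cat > t.py <<'E'
exec(open('wv.py').read())
for t in manip.trace('black_torch_mid','wrist')[:3]:
    m=t['pixels']&(P[...,2]>.015)&(P[...,2]<.06)&(d>0); rect(m,('torch',round(t['p'],2),t['box']))
for r in manip.tip_of('black_torch_mid','wrist')[:2]:
    u,v=map(int,r['pixel']); print(r,P[v,u])
delta([.457,-.270,.02])
E
python3 t.py w4.png
```

```text
clock: 9.75
position: [0.4599, -0.268, 0.171]
ee_rot: [0.14, 0.99, -0.0, -0.0]
ft_force: [0.5, -0.1, 0.6]
grip_width: 0.803
grasp_force: 0.0
clock: 11.0
position: [0.4597, -0.2676, 0.1713]
ee_rot: [0.139, 0.99, 0.0, -0.0]
ft_force: [0.6, 0.6, 0.7]
grip_width: 0.801
grasp_force: 0.0
clk 11.0 [ 0.4597 -0.2676  0.1713] [ 0.1394  0.9902  0.     -0.    ]
('torch', 0.92, [78.0, 0.0, 257.5, 60.2]) 4920 [ 319.2 -325.9] [111.4  32.2] 74.0 z [0.022 0.036 0.041]
('torch', 0.8, [393.1, 0.0, 639.2, 119.2]) 18176 [ 384.2 -121.1] [144.2  51.4] 53.3 z [0.029 0.047 0.052]
('torch', 0.74, [285.2, 119.0, 348.6, 280.7]) 8580 [ 450.3 -266.5] [ 40.1 109.7] 73.2 z [0.027 0.037 0.04 ]
{'pixel': [515.2, 34.3], 'p': 0.82} [ 0.38379562 -0.13033109  0.04880506]
{'pixel': [316.3, 203.4], 'p': 0.63} [ 0.449031   -0.26589278  0.03732168]
tool units to [0.457, -0.27, 0.02] [ 0.039 -0.062  3.026]
```

View pics/w4.png

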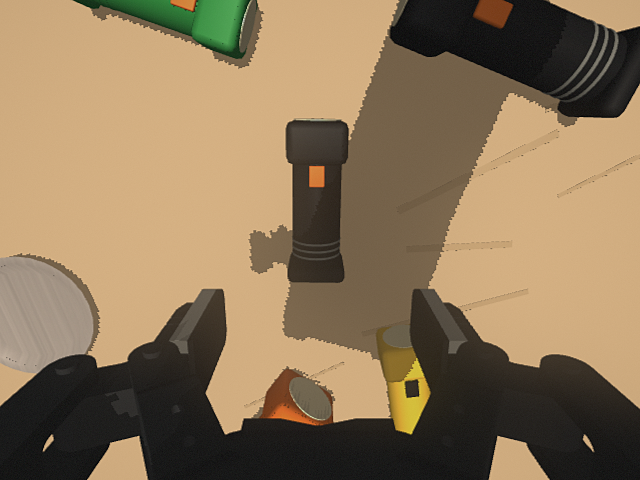

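The torch lies between the jaws at (317,200), with the switch and square head up; yellow is at (400,380), clear of the jaws. I'll go down and grip the barrel.

```bash
python3 -m pendant '[[0.03,-0.04,0.8,0,0,0.1,0.5],[0.03,-0.04,1.8,0,0,0.1,0.5],[0.03,-0.04,2.6,0,0,0.1,0.5],[0.03,-0.04,3.05,0,0,0.1,0.5],[0.03,-0.04,3.05,0,0,0.1,0.5],[0.03,-0.04,3.05,0,0,0.1,0],[0.03,-0.04,3.05,0,0,0.1,-1],[0.03,-0.04,3.05,0,0,0.1,-1],[0.03,-0.04,3.05,0,0,0.1,-1],[0.03,-0.04,3.05,0,0,0.1,-1]]' 35
python3 -m pendant '[[0,0,0,0,0,0,-1],[0,0,0,0,0,0,-1],[0,0,-0.1,0,0,0,-1],[0,0,-0.3,0,0,0,-1],[0,0,-0.8,0,0,0,-1],[0,0,-1.4,0,0,0,-1],[0,0,-2.0,0,0,0,-1],[0,0,-2.6,0,0,0,-1],[0,0,-3.0,0,0,0,-1],[0,0,-3.0,0,0,0,-1]]'
```

```text
clock: 12.4
position: [0.4586, -0.2694, 0.0202]
ee_rot: [0.146, 0.989, -0.0, 0.001]
ft_force: [-1.2, -0.0, 7.3]
grip_width: 0.382
grasp_force: 34.5
clock: 13.65
position: [0.4585, -0.2695, 0.1705]
ee_rot: [0.146, 0.989, -0.0, 0.002]
ft_force: [0.6, 0.8, -1.7]
grip_width: 0.388
grasp_force: 34.9
```

```bash
python3 -c "
from workcell import manip;print(manip.get_obs()['joint_pos'].round(2))"
```

```text
[-0.15  0.2   0.68  1.84 -0.14  1.15  1.85]
```

```bash
python3 -m pendant '[[0,0.5,-0.2,0,0,0.6,-1],[0,1.3,-0.2,0,0,1.7,-1],[-0.1,2.2,-0.2,0,0,2.9,-1],[-0.2,3.1,-0.2,0,0,4.1,-1],[-0.3,4.0,-0.2,0,0,5.3,-1],[-0.4,4.9,-0.2,0,0,6.5,-1],[-0.45,5.8,-0.2,0,0,7.7,-1],[-0.45,6.6,-0.2,0,0,8.9,-1],[-0.45,7.2,-0.2,0,0,10.1,-1],[-0.45,7.47,-0.2,0,0,11.17,-1]]'
python3 -m pendant '[[0,0,0,0,0,0,-1],[0,0,0,0,0,0,-1],[0,0,0,0,0,0,-1],[0,0,0,0,0,0,-1],[0,0,0,0,0,0,-1],[0,0,0,0,0,0,-1],[0,0,0,0,0,0,-1],[0,0,0,0,0,0,-1],[0,0,0,0,0,0,-1],[0,0,0,0,0,0,-1]]'
cat > t2.py <<'E'
exec(open('wv.py').read())
print(T.as_matrix()[:2,:2].round(3), o['joint_pos'].round(2))
delta([.5883,.0817,.026])
c,p,d=cap('top')
V,U=np.mgrid[0:480,0:640]; P=w(c,U.ravel().astype(float),V.ravel().astype(float),d.ravel()).reshape(480,640,3)
E
python3 t2.py w5.png
```

```text
clock: 14.9
position: [0.587, 0.0841, 0.1774]
ee_rot: [0.8, 0.599, -0.001, -0.0]
ft_force: [0.2, -1.2, -1.2]
grip_width: 0.386
grasp_force: 35.0
clock: 16.15
position: [0.5874, 0.0819, 0.1788]
ee_rot: [0.8, 0.601, 0.0, -0.0]
ft_force: [0.3, -0.2, -0.7]
grip_width: 0.384
grasp_force: 35.0
clk 16.15 [0.5874 0.0819 0.1788] [ 0.7996  0.6005  0.     -0.    ]
[[ 0.279  0.96 ]
 [ 0.96  -0.279]] [-0.74  0.35  0.64  1.67 -0.22  1.2  -0.32]
tool units to [0.5883, 0.0817, 0.026] [0.    0.019 3.057]
```

View pics/w5.png

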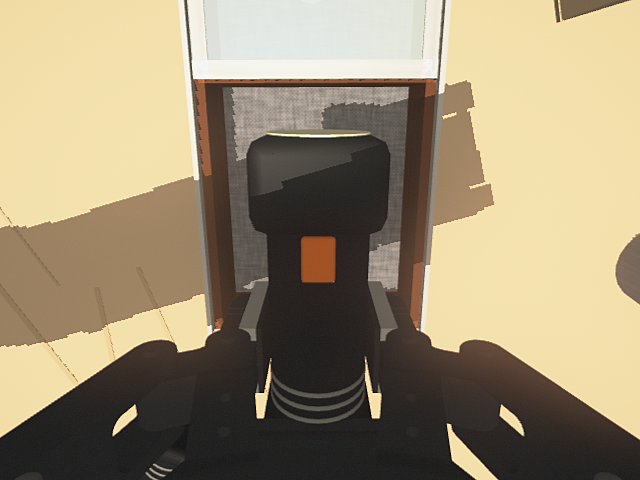

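The torch is in line over the open bay, head at (320,180) towards the guard with clear margins. I'll lower it, release and lift off.

```bash
python3 -m pendant '[[0,0.02,0.5,0,0,0,-1],[0,0.02,1.2,0,0,0,-1],[0,0.02,1.9,0,0,0,-1],[0,0.02,2.5,0,0,0,-1],[0,0.02,2.8,0,0,0,-1],[0,0.02,2.95,0,0,0,-1],[0,0.02,3.0,0,0,0,-1],[0,0.02,3.03,0,0,0,-1],[0,0.02,3.03,0,0,0,-1],[0,0.02,3.03,0,0,0,-1]]'
```

```text
clock: 17.5
position: [0.5886, 0.0818, 0.0278]
ee_rot: [0.8, 0.601, 0.0, 0.0]
ft_force: [-0.8, -0.1, -0.8]
grip_width: 0.379
grasp_force: 35.0
```

```bash
python3 -m pendant '[[0,0,0.02,0,0,0,-1],[0,0,0.02,0,0,0,-0.1],[0,0,0.02,0,0,0,0.1],[0,0,0.02,0,0,0,0.1],[0,0,0.02,0,0,0,0.1],[0,0,-0.4,0,0,0,0.1],[0,0,-1.2,0,0,0,0.1],[0,0,-2.0,0,0,0,0.1],[0,0,-3.0,0,0,0,0.1],[0,0,-3.5,0,0,0,0.1]]'
cat > e.py <<'E'
exec(open('wv.py').read())
a=np.radians(73.8); e=P[...,:2]-[.5905,.0894]; x=e@[np.sin(a),-np.cos(a)]; y=e@[np.cos(a),np.sin(a)]
rect((abs(x)<.055)&(abs(y)<.074)&(P[...,2]>.018)&(d>0),'torch')
rect((P[...,2]>.085)&(P[...,2]<.099)&(d>0)&(abs(x)<.05)&(y>.1),'fin')
E
python3 e.py w6.png
```

```text
clock: 18.75
position: [0.5893, 0.0813, 0.2068]
ee_rot: [0.8, 0.6, 0.002, 0.001]
ft_force: [-0.2, -0.1, -0.1]
grip_width: 0.551
grasp_force: 0.0
clk 18.75 [0.5893 0.0813 0.2068] [7.998e-01 6.003e-01 2.200e-03 7.000e-04]
torch 69543 [592.6  89.4] [102.7 101. ] 30.8 z [0.043 0.261 0.283]Traceback (most recent call last):
  File "e.py", line 4, in <module>
    rect((P[...,2]>.085)&(P[...,2]<.099)&(d>0)&(abs(x)<.05)&(y>.1),'fin')
    ~~~~^^^^^^^^^^^^^^^^^^^^^^^^^^^^^^^^^^^^^^^^^^^^^^^^^^^^^^^^^^^^^^^^^
  File "<string>", line 8, in rect
    return _quantile_unchecked(
        a, q, axis, out, overwrite_input, method, keepdims, weights)
    return _ureduce(a,
                    func=_quantile_ureduce_func,
    ...<5 lines>...
                    overwrite_input=overwrite_input,
                    method=method)
    r = func(a, **kwargs)
    result = _quantile(arr,
                       quantiles=q,
    ...<2 lines>...
                       out=out,
                       weights=wgt)
    slices_having_nans = np.isnan(arr[-1, ...])
                                  ~~~^^^^^^^^^
IndexError: index -1 is out of bounds for axis 0 with size 0
```

View pics/w6.png

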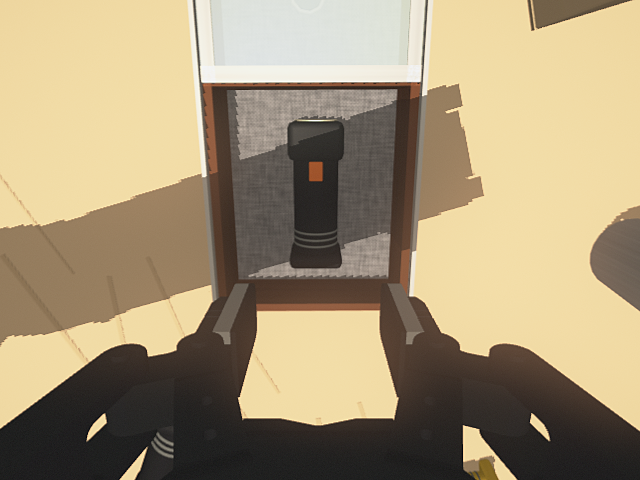

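The torch lies flat in the bay at (316,195), the guard edge is still at (310,75), and the robot is clear. Handing in.

```bash
python3 -c "
from workcell import manip;print(manip.hand_in())"
```

```text
the job is handed in; nothing more can be done
None
```

I slid the guard fully home over the keys, then laid the small black torch flat in the opened bay; the yellow torch was not touched, and the job is handed in at about 19 s, with no verdict returned.

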